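# Lower the screw press by one turn of its hand wheel

### The arm

A 7-joint arm with a two-finger parallel gripper is mounted at the origin on the work surface. World frame = base frame: x ahead of the robot, y to its left, z up, the work surface at z = 0. Lengths are in mm, angles in rad, forces in N, time in s.
With the tool pointing down it reaches from about 400 to 900 mm from the base axis. Payload 5.6 kg.
Tool frame: the origin (TCP) lies midway between the tips of the shut fingers; the grasp point (between the pads) lies 19 mm behind it; x points along the fingers, y is the direction in which the jaws open and shut, and the axes are right-handed (so a half turn about x gives the same grasp; the last joint's range is limited). The gripper opens to 92 mm and grips with 3 to 60 N. Pads are 20 mm wide; open, the fingers measure 128 mm over their backs; the gripper's body (75 mm by 189 mm) begins 69 mm behind the grasp point.
Start: joints at [1.115, 0.468, -0.012, 1.603, 0.006, 1.071, -0.056], TCP at [260.725, -595.425, 214.592] pointing down, gripper open.
Joint ranges: [-2.53, 2.53], [-0.31, 2.02], [-1.57, 1.55], [0.28, 2.44], [-1.29, 4.43], [0.15, 1.84], [-2.92, 2.92]. Speed limits (rad/s): [2.57, 2.57, 3.14, 3.14, 3.14, 3.14, 3.14].

### API

Orientations are given as a rotation vector (axis times angle).
In Python, from cell import robot, grip, kin, viewer gives the robot as it stands. Calls block until the motion is done:
- robot.movep(position, orientation): joint-space move of the TCP to a pose.
- robot.servo_line(position, feed=150, rotation=None): straight line of the TCP; rotation=None keeps the orientation; feed is the mean speed in mm/s.
- robot.goto_joints(angles): joint-space move.
- grip(opening, newtons=None): opening from 0.0 (shut) to 1.0 (fully open); newtons is the grip in N (None keeps the last); returns when the fingers have stopped.
- robot.hold(seconds).
- kin.ik(position, orientation): joint angles nearest the present ones, or None.
- robot.observe(): the state.
- viewer.read_camera(name): name is "side" or "top"; returns the picture (480x640x3 uint8, red, green, blue); there is no depth.
- viewer.camera_info(name): a dict with "camera_matrix" (3x3 intrinsics, pixels), "R" (3x3) and "t" (3): a world point X has camera coordinates R X + t. Camera axes: x right, y down, z forward; pixel columns grow to the right and rows downward; lengths in mm; the calibration is good to about 2 mm. A picture is of the moment at which its call begins. camera_info takes no time and is no camera call.
A pose or a line that the arm cannot do raises robot.IKError and nothing moves.
- robot.job_done(): hands the job in, once; it reports no verdict.
Trained networks look in the newest picture that a camera, given by its name, has taken for a name from the list of things; names that differ only in an ending like _2 or _b are one class to them, and where a whole thing is asked for, a point or a joint stands for the part that bears it (a point fixed in the world has none). Each returns a list of dicts, best first, with "confidence" (0 to 1); they miss things now and then, are a little off and sometimes report something else, mostly with a low value. They report only what shows in the picture. A call takes as long as a camera call.
- viewer.silhouettes(name, camera): "mask" (480x640 bool, what is visible of it).
- viewer.pinpoint(name, camera): "at" ([x, y, z] in mm, in the coordinates of the camera as it stood for that picture, good to about 4 mm: a listed point, or the origin of a listed thing).
The state is a dict: "t": time; "joints": joint angles; "joint_velocities": joint speeds; "joint_torque": joint torques, N m; "tcp_pos": TCP position; "tcp_rot": TCP orientation; "contact_force": force on the tool from outside, world axes, zero at the start; "wrist_torque": the same for the moment, N m; "grip_width": opening from 0.0 (shut) to 1.0 (fully open).
Only numpy, scipy, OpenCV 4.12 (cv2) and the standard library are available. Lean on these libraries where they do the work, as an engineer would, in place of code of your own. Each camera call takes 0.05 s, during which the arm holds its last target.

### The job

The plate of the bench screw press has to come down by one turn of the screw: push the hand wheel round clockwise (seen from above) by its upright handle through exactly one full turn, so that the handle stops where it stood at the start, then let go. Only push the handle with the fingers, do not take it between them, and leave the glue bottle, the spool and the mallet where they are.

Things in the scene. Friction and masses are not known exactly. Their poses are not given: they have to be found in the camera images.
- wheel (a joint): Angle of the level hand wheel on top of the press, in rad, growing clockwise seen from above; starts anywhere from 0 to 5, one turn adds 6.283; end stops at -0.6 and 15.5. It turns about the vertical axis through its hub, is stiff (3 to 4 N at the handle) and stays where it is left. Each turn lowers the pressing plate 8 mm; the plate never reaches the boards below.
- hub (a point): Point on the wheel's axis at the top of its hub, 176 mm above the bench. Hub 40 mm in diameter; dark steel rim 70 mm in radius to the middle of its 16 mm thick bar, three spokes 14 mm thick, rim top 170 mm above the bench. A steel screw 20 mm thick stands out of the hub, up to 38 mm above this point.
- handle: The wheel's handle: an upright black round grip, 26 mm in diameter, standing on the rim at the end of one spoke, its axis 70 mm from the wheel's axis. Origin: on its axis at its foot, 168 mm above the bench (2 mm below the rim's top); z up along it; its top is 60 mm above the origin. The grip spins freely about its own axis and goes round with the wheel.
- press: The screw press, grey and steel, fixed to the bench: base plate 160 x 240 x 16 mm, two upright posts 170 mm apart along its own y, a bridge 210 mm long on them with its top 145 mm above the bench, the hand wheel on the bridge. Two boards lie on its base. Origin: centre of the base's underside, on the wheel's axis; z up.
- glue: Bystander: upright loose yellow glue bottle, 60 mm in diameter, 150 mm tall. Origin: centre of its underside.
- spool: Bystander: upright loose wooden spool, 48 mm in diameter, 58 mm tall. Origin: centre of its underside.
- mallet: Bystander: loose wooden mallet lying on the bench, 260 mm long along its x, head 60 x 100 x 50 mm centred 90 mm along +x, handle 22 mm wide towards -x, reaching 140 mm. Origin: on the bench below the handle line.

How it is judged (in metres and radians):
On the way:
1. the wheel is about half way round, pushed by the fingers on its handle (distance of handle from where it was at the start of the episode above 0.125 m and contact force between the fingers and handle above 0.5 N).
At the end, for the whole second after the job is handed in: The wheel has made one clockwise turn and rests with its handle within 14 mm of where it stood at the start (about 11 degrees either way); bottle, spool and mallet are within 30 mm of their places and not tipped (distance of handle from where it was at the start of the episode below 0.014 m and value of joint wheel between 5.7 and 11.9 rad and velocity of joint wheel between -0.05 and 0.05 rad/s and distance of each of glue, spool, mallet from where it was at the start of the episode below 0.03 m and angle between each of glue, spool, mallet's own z axis and vertical below 0.3 rad); the robot touches nothing.
It fails at once if the handle is taken between the fingers (the grasp point lies within the grip of the handle, with contact) (horizontal distance between the grasp point and handle below 0.014 m and z of the grasp point in the frame of handle below 0.058 m and contact force between the fingers and handle above 0.5 N).
It fails at once if a bystander is knocked away, tipped or lifted (distance of any of glue, spool, mallet from where it was at the start of the episode above 0.03 m or angle between any of glue, spool, mallet's own z axis and vertical above 0.3 rad).
It also fails if it takes over 59 s, if anything falls off the work surface, if the arm or the gripper's body presses on something with over 40 N, if the wrist force passes 120 N, or if a joint passes its speed limit or range.

## Working session

There is one attempt and no reset: what is moved stays moved. The work goes in short steps, each a Python script; the robot and the scene stay as the last script left them, time stands still between calls to the robot, and variables do not carry over. Pictures are saved under pics/ and viewed, and the job is handed in when it is done.

```bash
ls; mkdir -p pics
python3 - <<'E'
from cell import robot, grip, kin, viewer
import cv2, numpy as np
s=robot.observe(); print(s['t'],s['tcp_pos'],s['tcp_rot'],s['grip_width'])
for c in("side","top"):
    im=viewer.read_camera(c); cv2.imwrite(f"pics/{c}0.png",im[:,:,::-1])
    i=viewer.camera_info(c);R=np.array(i["R"]);t=np.array(i["t"]);print(c,i["camera_matrix"],R.T@-t,R)
    for n in("hub","handle","press","glue","spool","mallet"):
        for d in viewer.pinpoint(n,c)[:2]: print(n,round(d["confidence"],2),np.round(R.T@(np.array(d["at"])-t),1))
print(robot.observe()['t'])
E
```

```text
pics
0.0 [ 260.44176462 -594.91055626  213.6603711 ] [ 1.99422743  0.41931272 -1.99526187] 1.0008722140824755
side [[548.82444046   0.         331.85201015]
 [  0.         548.82444046 241.681065  ]
 [  0.           0.           1.        ]] [ 511.7598798  -697.90776652  886.18953923] [[ 0.99596217 -0.08927026  0.00949561]
 [-0.05558882 -0.69630497 -0.71559016]
 [ 0.07049277  0.71217288 -0.69845584]]
hub 0.73 [588.9 -30.2 175.3]
handle 0.81 [ 599.1 -105.9  169.3]
press 0.63 [586.1 -27.   -1.6]
glue 0.66 [584.5 178.2   2.3]
spool 0.74 [ 543.8 -246.3    0.9]
mallet 0.68 [760.1   2.3   4.4]
top [[467.93218591   0.         326.17765463]
 [  0.         467.93218591 235.43990991]
 [  0.           0.           1.        ]] [466.88724472  45.79612297 936.90256975] [[-0.00169691 -0.99956635  0.0293977 ]
 [-0.98415954 -0.00354224 -0.17724968]
 [ 0.17727695 -0.02923281 -0.98372675]]
hub 0.69 [584.8 -35.3 170.2]
hub 0.16 [ 548.7 -256.     3.6]
handle 0.78 [ 594.8 -106.   173.7]
press 0.9 [ 5.881e+02 -3.540e+01  1.000e-01]
glue 0.86 [590.5 170.8  -2.1]
spool 0.77 [ 547.7 -257.9    3.5]
mallet 0.93 [765.    1.8   2.3]
0.7
```

View pics/side0.png

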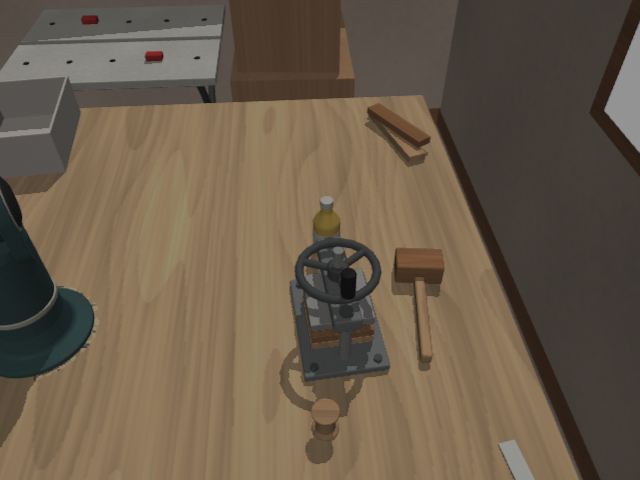

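View pics/top0.png

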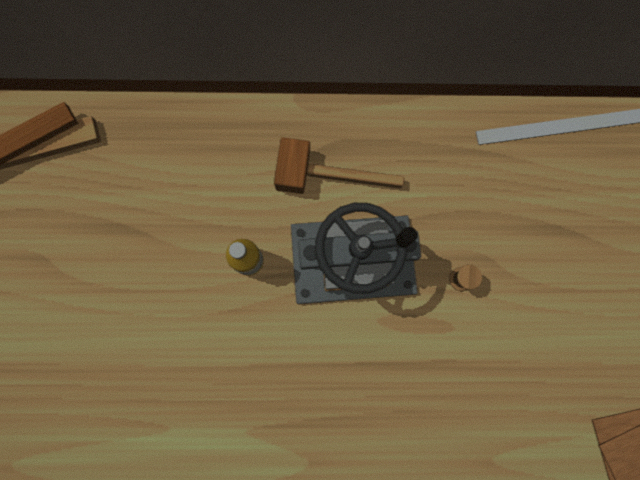

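The handle (top view 407,237; side view 348,283) stands on the robot's right (-y) side of the hub (top 363,243). All the detections agree with the picture. Next I refine the hub and handle with the masks and check reach around the circle.

View pics/ov_side.png

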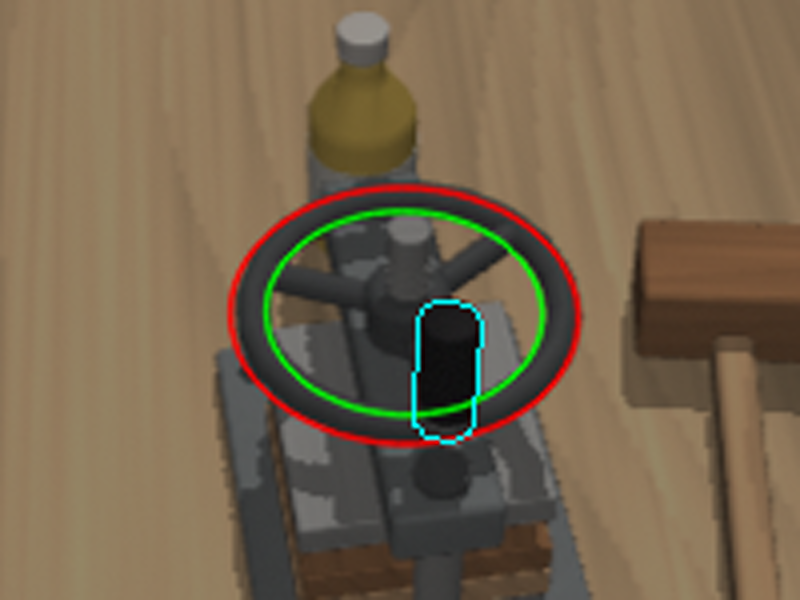

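View pics/ov_top.png

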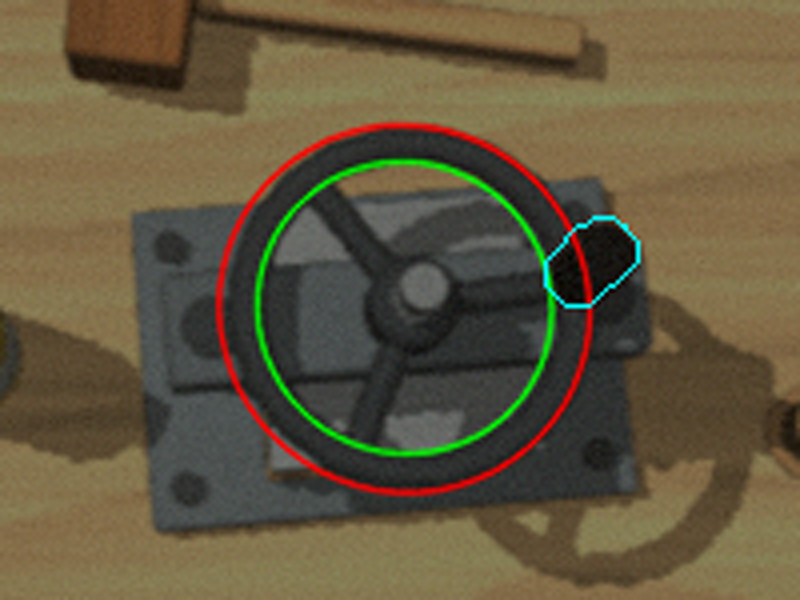

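Run:
```python
from h import *
s=robot.observe();print(s['t'],Ro.from_rotvec(s['tcp_rot']).as_matrix().round(3).tolist())
hub=np.array([587,-32.])
for sg in(1,-1):
    for k in range(0,361,20):
        th=np.radians(-82-k+16.6); 
        r=hub+72*np.array([np.cos(th),np.sin(th)])
        q=kin.ik([*r,205],rot(th,sg)); print(sg,k,None if q is None else np.round(q,2))
```

```text
1.1 [[-0.0, 0.401, -0.916], [-0.0, -0.916, -0.401], [-1.0, 0.0, 0.0]]
1 0 [ 0.33  0.46 -0.31  1.66  0.16  1.04 -1.17]
1 20 [ 0.31  0.41 -0.25  1.72  0.12  1.02 -1.47]
1 40 [ 0.26  0.37 -0.18  1.79  0.08  1.   -1.79]
1 60 [ 0.23  0.32 -0.15  1.85  0.06  0.98 -2.14]
1 80 [ 0.18  0.29 -0.12  1.89  0.04  0.96 -2.5 ]
1 100 [ 0.13  0.27 -0.11  1.92  0.04  0.95 -2.89]
1 120 [ 0.95  0.64 -1.31  1.88  0.68  1.17  2.44]
1 140 [ 0.89  0.66 -1.31  1.87  0.69  1.18  2.04]
1 160 [ 0.84  0.69 -1.31  1.84  0.72  1.2   1.64]
1 180 [ 0.78  0.74 -1.32  1.79  0.76  1.24  1.25]
1 200 [ 0.48  0.5  -0.81  1.74  0.41  1.07  1.19]
1 220 [ 0.44  0.53 -0.76  1.68  0.4   1.09  0.86]
1 240 [ 0.45  0.58 -0.78  1.63  0.44  1.12  0.51]
1 260 [ 0.44  0.59 -0.74  1.59  0.43  1.13  0.21]
1 280 [ 0.43  0.59 -0.67  1.56  0.39  1.13 -0.07]
1 300 [ 0.41  0.57 -0.58  1.56  0.34  1.12 -0.34]
1 320 [ 0.38  0.54 -0.48  1.57  0.27  1.09 -0.61]
1 340 [ 0.36  0.5  -0.39  1.61  0.21  1.07 -0.88]
1 360 [ 0.33  0.46 -0.31  1.66  0.16  1.04 -1.17]
-1 0 [ 0.91  0.87 -1.33  1.62  0.86  1.35  1.46]
-1 20 [ 0.65  0.51 -0.72  1.7   0.37 
[... 176 characters left out ...]
  0.33 -0.61  1.9   0.22  0.98  0.09]
-1 120 [ 0.47  0.32 -0.58  1.91  0.21  0.98 -0.3 ]
-1 140 [ 0.4   0.32 -0.56  1.9   0.2   0.98 -0.69]
-1 160 [ 0.34  0.35 -0.53  1.86  0.21  0.99 -1.07]
-1 180 [ 0.27  0.37 -0.49  1.82  0.2   1.   -1.44]
-1 200 [ 0.2   0.41 -0.42  1.76  0.19  1.02 -1.78]
-1 220 [ 0.14  0.43 -0.33  1.7   0.16  1.03 -2.09]
-1 240 [ 0.08  0.46 -0.23  1.65  0.12  1.04 -2.38]
-1 260 [ 0.02  0.48 -0.11  1.62  0.06  1.05 -2.65]
-1 280 [-0.82  0.88  1.34  1.65 -0.88  1.35 -2.22]
-1 300 [ 0.77  0.93 -1.33  1.53  0.91  1.4   2.42]
-1 320 [ 0.81  0.92 -1.33  1.55  0.9   1.39  2.11]
-1 340 [ 0.86  0.9  -1.33  1.58  0.89  1.38  1.79]
-1 360 [ 0.91  0.87 -1.33  1.62  0.86  1.35  1.46]
```

The overlay matches to within about 1–2 mm, giving a hub near (587.5, -33.5), a handle near (597, -103) and a radius of about 70 mm. The fingers will stand about 16 mm apart. That makes a V too narrow for the 26 mm grip to enter, and it pushes the handle from behind. I will do stage A (0–200°), reposition, then stage B.

```bash
cat >> h.py <<'E'
HUB=np.array([587.5,-33.5]); TH0=np.arctan2(-69.5,9.5); Z=206.
def pose(k,d,sg,z=Z,rr=70.):
    th=TH0-np.radians(k); r=np.array([np.cos(th),np.sin(th)]); cw=np.array([np.sin(th),-np.cos(th)])
    p=HUB+rr*r-d*cw; return [p[0],p[1],z],rot(th,sg)
def st(tag=""):
    s=robot.observe(); print(tag,round(s['t'],2),np.round(s['tcp_pos'],1),"F",np.round(s['contact_force'],1),"g",round(s['grip_width'],3),"q7",round(s['joints'][6],2),"q3",round(s['joints'][2],2),flush=True); return s
def line(k,d,sg,z=Z,feed=80):
    p,o=pose(k,d,sg,z); robot.servo_line(p,feed=feed,rotation=o)
E
python3 - <<'E'
from h import *
st()
grip(0.174,30); st("grip")
p,o=pose(20,45,-1,300); print(p); robot.goto_joints(kin.ik(p,o)) 
st("above20")
line(0,45,-1,300,150); st("above")
line(0,45,-1,Z,150); st("down")
im=viewer.read_camera("side"); cv2.imwrite("pics/s1.png",im[:,:,::-1])
im=viewer.read_camera("top"); cv2.imwrite("pics/t1.png",im[:,:,::-1])
E
```

```text
1.1 [ 260.7 -595.4  214.6] F [ 0.9 -0.6 -0.6] g 1.001 q7 -0.06 q3 -0.01
grip 2.28 [ 260.8 -595.4  214.6] F [-0.6 -0.1 -0.7] g 0.17 q7 -0.06 q3 -0.01
[np.float64(616.668617389563), np.float64(-111.4371013034311), 300]
above20 4.46 [ 616.4 -112.9  299.6] F [-0.3 -0.4 -0.7] g 0.174 q7 1.25 q3 -0.67
above 4.96 [641.3 -97.6 299.6] F [ 0.3 -0.  -0.2] g 0.174 q7 1.54 q3 -0.74
down 5.73 [642.1 -96.7 207. ] F [ 0.3 -0.4  0.7] g 0.176 q7 1.49 q3 -0.7
```

Run:
```python
import cv2,numpy as np
a=cv2.imread("pics/s1.png")[150:390,180:480];b=cv2.imread("pics/t1.png")[120:360,220:520]
cv2.imwrite("pics/c1.png",cv2.resize(np.hstack([a,b]),(800,320)))
```

```text
(no output)
```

View pics/c1.png

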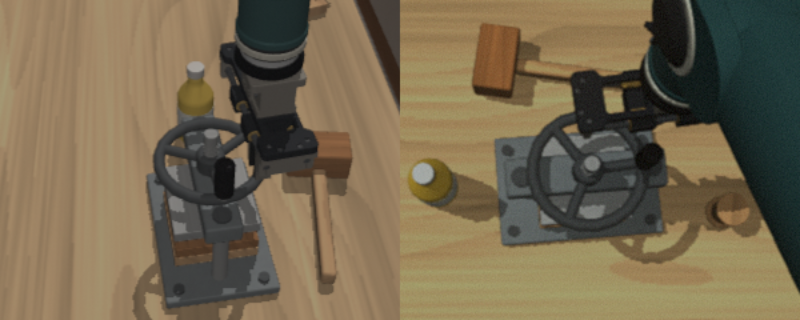

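The V stands on the +x side of the handle (side crop 225,178), at the right height and clear of everything. I will close in and push the first part while watching the force.

Run:
```python
from h import *
for d in(30,24,20.2):
    line(0,d,-1,feed=60); st(f"d{d}")
for k in(10,20,30):
    line(k,20.2,-1,feed=60); st(f"k{k}")
a=viewer.read_camera("side")[150:390,180:480];b=viewer.read_camera("top")[120:360,220:520]
cv2.imwrite("pics/c2.png",cv2.resize(np.hstack([a,b])[:,:,::-1],(800,320),interpolation=2))
for c in("side","top"):
  K,R,t=cam(c)
  for d in viewer.pinpoint("handle",c)[:1]: print(c,d["confidence"],R.T@(np.array(d["at"])-t))
print("expected",pose(30,0,-1)[0])
```

```text
d30 6.23 [626.4 -99.1 206.4] F [-0.2 -0.9 -0. ] g 0.172 q7 1.5 q3 -0.71
d24 6.48 [620.5 -99.7 206. ] F [-1.   0.7  0.2] g 0.173 q7 1.5 q3 -0.71
d20.2 6.73 [ 617.3 -100.2  206.1] F [ 1.5 -0.8 -1.2] g 0.17 q7 1.5 q3 -0.72
k10 7.09 [ 604.9 -104.1  206.1] F [ 0.5 -0.2  0.5] g 0.169 q7 1.36 q3 -0.68
k20 7.45 [ 592.6 -105.9  206.1] F [ 1.  -0.5  1.3] g 0.177 q7 1.21 q3 -0.65
k30 7.81 [ 579.9 -105.7  206.1] F [ 0.8  0.1 -0. ] g 0.174 q7 1.06 q3 -0.62
side 0.66 [565.0532937  -97.78467746 169.53462227]
expected [np.float64(561.0325491348802), np.float64(-98.30334902381567), 206.0]
```

View pics/c2.png

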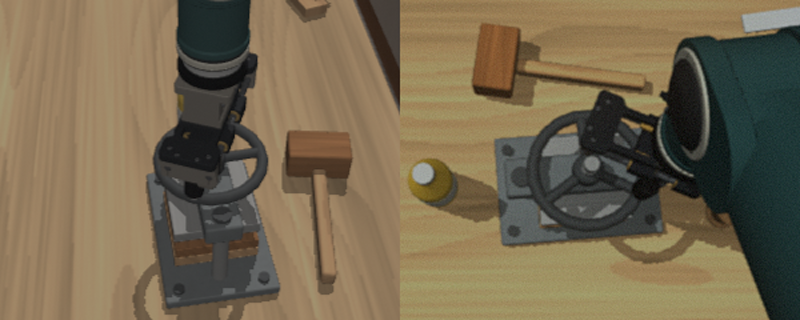

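The handle moved with the V, from x 597 to 565 (expected 561). The push works, so I continue to 195°.

Run:
```python
from h import *
for k in range(40,196,10):
    line(k,20.2,-1,feed=60); st(f"k{k}") if k%30==0 else 0
line(195,20.2,-1,feed=60); st("195")
a=viewer.read_camera("side")[150:390,180:480];
for n in ("handle",):
  for c in("side","top"):
    if c=="top": b=viewer.read_camera("top")[120:360,220:520]
    K,R,t=cam(c)
    for d in viewer.pinpoint(n,c)[:1]: print(c,d["confidence"],R.T@(np.array(d["at"])-t))
print("expected",pose(195,0,-1)[0])
cv2.imwrite("pics/c3.png",cv2.resize(np.hstack([a,b])[:,:,::-1],(800,320),interpolation=2))
```

```text
k60 9.08 [544.7 -92.5 206. ] F [ 1.6 -0.1 -0.2] g 0.178 q7 0.58 q3 -0.53
k90 10.16 [520.8 -63.3 205.9] F [ 1.5 -0.2  0.8] g 0.172 q7 0.05 q3 -0.45
k120 11.23 [514.8 -25.9 205.9] F [-0.1 -2.3  0.7] g 0.174 q7 -0.51 q3 -0.38
k150 12.31 [528.3   9.4 205.7] F [ 0.4 -1.6 -1.2] g 0.175 q7 -1.08 q3 -0.31
k180 13.38 [557.8  33.2 205.9] F [-0.8 -1.5 -0.9] g 0.175 q7 -1.63 q3 -0.22
195 14.0 [576.1  38.6 206.1] F [-0.8  0.3 -0.9] g 0.171 q7 -1.88 q3 -0.17
side 0.84 [596.27804826  34.3880608  169.57894729]
expected [np.float64(596.2932534328668), np.float64(35.945508811336225), 206.0]
```

View pics/c3.png

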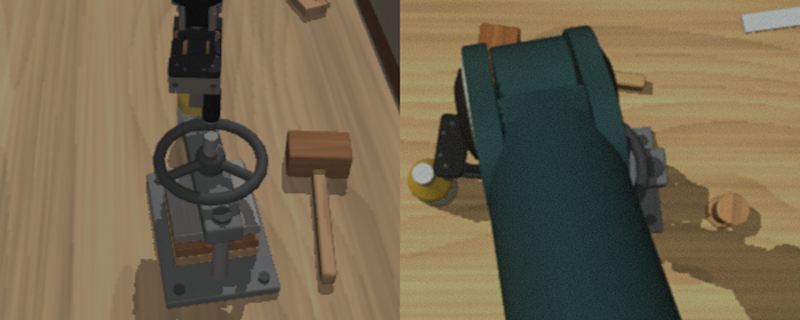

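The handle is at the far side (596, 34), as expected. Now I back off, lift, flip the tool half a turn, and push from behind again.

Run:
```python
from h import *
line(195,40,-1,feed=100); line(195,40,-1,270,150); st("up")
p,o=pose(195,40,1,270); q=kin.ik(p,o); print(np.round(q,2)); robot.goto_joints(q); st("flip")
line(195,40,1,Z,120); st("down")
for d in(30,20.2): line(195,d,1,feed=60); st(f"d{d}")
for k in list(range(205,346,10)):
    line(k,20.2,1,feed=60); st(f"k{k}") if k%20==5 else 0
a=viewer.read_camera("side")[150:390,180:480]
K,R,t=cam("side")
for d in viewer.pinpoint("handle","side")[:1]: print(d["confidence"],R.T@(np.array(d["at"])-t))
b=viewer.read_camera("top")[120:360,220:520]
K,R,t=cam("top")
for d in viewer.pinpoint("handle","top")[:1]: print(d["confidence"],R.T@(np.array(d["at"])-t))
print("expected",pose(345,0,1)[0])
cv2.imwrite("pics/c4.png",cv2.resize(np.hstack([a,b])[:,:,::-1],(800,320),interpolation=2))
```

```text
up 15.12 [556.5  40.8 269.5] F [ 0.2  0.6 -0.8] g 0.172 q7 -1.88 q3 -0.17
[ 0.4   0.34 -0.67  1.74  0.23  1.14  1.11]
flip 17.65 [556.6  41.  269.9] F [-0.4  0.4 -0.3] g 0.173 q7 1.11 q3 -0.67
down 18.33 [557.   41.2 206.4] F [0.4 0.5 0.1] g 0.17 q7 1.07 q3 -0.64
d30 18.65 [567.2  39.7 206.4] F [ 0.2 -0.2  0. ] g 0.173 q7 1.07 q3 -0.64
d20.2 18.97 [576.6  38.5 205.9] F [-0.3 -0.4 -0.9] g 0.168 q7 1.07 q3 -0.63
k205 19.32 [588.8  39.6 205.8] F [ 0.   0.3 -0.6] g 0.174 q7 0.91 q3 -0.59
k225 20.04 [613.6  34.7 205.9] F [-1.2  1.3 -0.4] g 0.175 q7 0.61 q3 -0.5
k245 20.76 [635.1  21.5 206. ] F [ 0.9  2.  -0.3] g 0.175 q7 0.31 q3 -0.42
k265 21.48 [651.    1.4 206. ] F [ 0.2  1.4 -2.2] g 0.177 q7 0.03 q3 -0.33
k285 22.19 [659.2 -22.5 206. ] F [ 1.7  0.5 -1.1] g 0.173 q7 -0.25 q3 -0.25
k305 22.91 [658.8 -47.7 206. ] F [ 1.3  0.2 -0.1] g 0.174 q7 -0.52 q3 -0.17
k325 23.62 [649.7 -71.1 206.1] F [ 1.8  0.6 -0.6] g 0.175 q7 -0.8 q3 -0.09
k345 24.34 [633.1 -89.9 206. ] F [ 1.2 -0.5 -0.7] g 0.175 q7 -1.09 q3 -0.02
0.82 [ 616.27956642 -100.69311012  171.73916357]
0.6 [ 610.56349752 -101.94760069  170.31718866]
expected [np.float64(614.6075735508907), np.float64(-98.03820152578663), 206.0]
```

View pics/c4.png

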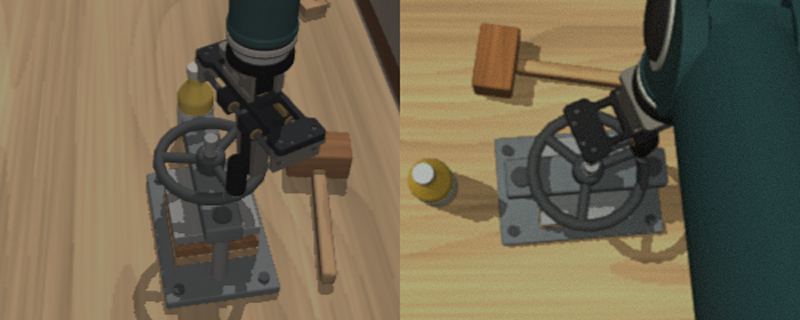

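The wheel is about 15° short, as planned. I finish the turn, back off, lift clear and compare with the first pictures.

Run:
```python
from h import *
line(353,20.2,1,feed=50); line(359,20.2,1,feed=40); st("end")
line(359,45,1,feed=80); line(359,45,1,300,150)
p,o=pose(359,150,1,320); robot.movep(p,o); st("clear")
for c in("side","top"):
    im=viewer.read_camera(c); cv2.imwrite(f"pics/{c}5.png",im[:,:,::-1])
    K,R,t=cam(c)
    for n in("handle","glue","spool","mallet"):
        for d in viewer.pinpoint(n,c)[:1]: print(c,n,round(d["confidence"],2),np.round(R.T@(np.array(d["at"])-t),1))
    L=viewer.silhouettes("handle",c)
    if L:
        m0=np.load(f"m_{c}_handle.npy"); 
        for m in(m0,L[0]["mask"]): ys,xs=np.nonzero(m); print(c,m.sum(),xs.mean().round(1),ys.mean().round(1))
    im0=cv2.imread(f"pics/{c}0.png"); im1=cv2.imread(f"pics/{c}5.png")
    x,y=(338,275) if c=="side" else (370,245)
    s=np.s_[y-60:y+60,x-80:x+80]
    cv2.imwrite(f"pics/cmp_{c}.png",cv2.resize(np.hstack([im0[s],im1[s]]),(800,300),interpolation=2))
```

```text
end 25.23 [618.3 -99.5 206. ] F [ 1.4 -1.4 -0.8] g 0.177 q7 -1.29 q3 0.03
clear 26.98 [746.  -79.5 317.3] F [ 0.6 -0.5 -0.1] g 0.178 q7 -1.34 q3 0.05
side handle 0.87 [ 598.5 -104.7  170.3]
side glue 0.82 [587.5 176.1   3.1]
side spool 0.73 [ 546.8 -244.1    1.8]
side mallet 0.77 [760.8   1.2   4. ]
side 462 347.5 283.8
side 489 347.9 282.7
top handle 0.53 [ 592.  -107.4  170.3]
top glue 0.61 [584.8 173.4  -3.1]
top mallet 0.78 [762.5  -0.9   1.2]
top 312 406.4 237.0
top 285 406.3 236.3
```

View pics/cmp_side.png

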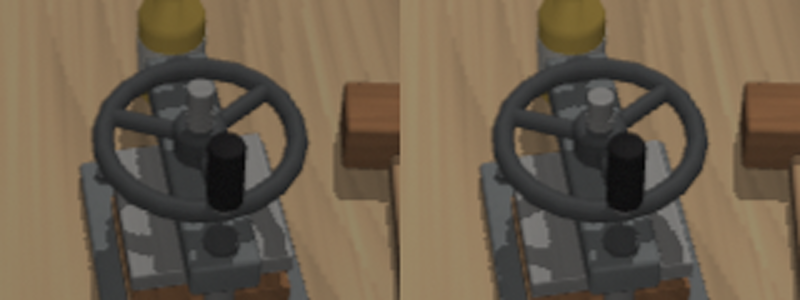

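View pics/cmp_top.png

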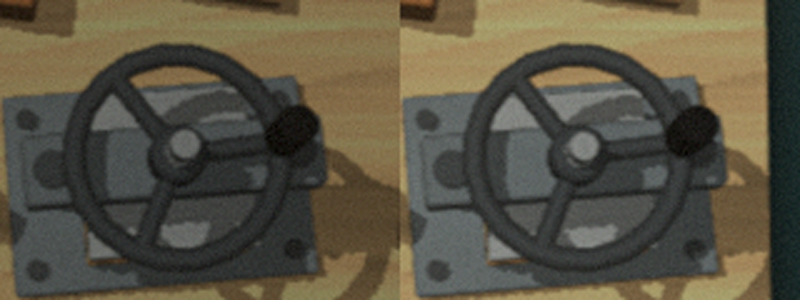

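Before and after agree to within about 1 px (about 1–2 mm). The screw top also stands lower, which fits one turn. The robot is clear, so I hand in.

Run:
```python
from h import *
robot.hold(0.5); st(); robot.job_done()
```

```text
28.07 [746.4 -79.7 319.9] F [-0.6  0.2 -0.3] g 0.173 q7 -1.34 q3 0.05
the job is handed in; nothing more can be done
```

I pushed the wheel one full turn clockwise by its handle and handed the job in at about 28 s; it gave no verdict. I held the fingers about 16 mm apart, too narrow for the 26 mm grip to pass between them. They pushed from behind for the first 195°. I then lifted clear, turned the tool half round, pushed the remaining 165° and backed away.

**Last checks:**
- **Handle:** it is back where it started. Its outline shifted about 1 px (1–2 mm) between the first and last pictures in both cameras. The network's position readings are 1–3 mm from the first ones, against the 14 mm allowed.
- **Turn:** I tracked the handle about half way round and again just short of the end. The screw also stands visibly lower, as one turn should leave it.
- **Bottle, spool and mallet:** they are within about 6 mm of their first readings, roughly the measurement noise. The top camera reported no spool in the last picture, so the spool was only confirmed from the side.
- **Contact:** the robot stood clear of everything at hand-in, with the tool force reading close to zero.
- **Force while pushing:** readings taken after each step were only about 1–2 N, lower than the 3–4 N stated for the wheel. I did not record the force during the motion, so the half-way push of more than 0.5 N rests on the readings after each step and the wheel having moved.

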